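# Free the core box link with the forked tool

## Task

Take the forked tool out of its wooden rest and use it to push the collar of the spring bar gently sideways into its barrel, until the locked link on top of the core box comes free and springs up. Keep the forces light, let only the tool touch the turntable, core box and latch, leave everything else alone, and stand the tool back fully home in its rest.

Things in the scene. Friction and masses are not known exactly. Their poses are not given: they have to be found in the camera images.
- turntable: Cast iron turntable (disc 256 mm across, 35 mm high, locked, does not turn) carrying a squat aluminium core box 112 mm (its x) by 197 mm (its y) by 50 mm; one fixed piece. Origin: centre of its underside on the bench; z up. The flat top of the box is 85 mm above the bench.
- latch_mid (a point): Nominal middle of the latch on the box top: on the spring bar's axis, 26 mm above the box top; axes as the turntable's (z up, y along the bar). The latch (link, bar, barrel as one) is clamped in slots and REALLY sits up to 10 mm either way along y of this, unmeasured; x and z are true. From the real middle the bare bar (7 mm thick, open from above) runs to y +34 mm.
- link_eye (a point): Nominal middle of the upright eye plate at the link's end (same 10 mm uncertainty along y): 24 mm wide, y -7 to 0 mm from the latch middle, its top 8 mm above the bar axis. The bar's tip locks the link by passing 7 mm through this eye. The link runs from here to its hinge at y -75 mm.
- collar_face (a point): Nominal middle of the collar's near face, y +34 mm from the latch middle (same 10 mm uncertainty: feel for it). Round collar 24 mm across, 5 mm thick. With the fork straddling the bare bar between eye and collar, push it towards +y: it yields from about 5 to 6 N, and meets its stop after 8.5 mm at about 10 N; the tip leaves the eye at about 7 mm, 9 N. Over 16 N is rough.
- barrel_mid (a point): Nominal middle of the fixed spring barrel, on the bar's axis (same 10 mm uncertainty): 26 mm across, from y +50 to +80 mm from the latch middle. The bar and collar are pushed into it.
- link (a joint): Angle of the link: 0 lying locked, 0.30 rad sprung fully up. Once the bar's tip is out of the eye, a spring lifts it slowly (about a second), so keep the bar pressed until it is up; the eye moves up 22 mm and away from the collar. It stays up when the bar springs back beneath it.
- fork_grip (a point): Centre of the forked tool's wooden handle, half-way up. The tool stands upright, fork down; z points up, x along the blade's width, y across its thickness. Handle 36 mm (x) by 18 mm (y) by 50 mm high; grip it across the 18 mm. Below it a flat steel blade 31 mm wide, 5 mm thick, 50 mm long. Same both ways round. About 0.12 kg.
- fork_tip (a point): Point midway between the ends of the two tines of the forked tool, 75 mm below the handle centre. The slot between the tines is 15 mm wide (tool x) and 24 mm deep; tines 8 mm wide and 5 mm thick. Axes as for the handle.
- rest_mouth (a point): Centre of the pocket's mouth in the top of the fixed wooden tool rest, 56 mm above the bench; x along the pocket, z up. Block 74 mm (x) by 35 mm (y); pocket 38 mm (x) by 11 mm (y), 52 mm deep. Fully home, the handle's shoulder sits on the block and the handle centre is 25 mm above this point, either way round.
Not all that is in view belongs to the job. There is more than one size of the part that bears rest_mouth; the job needs the largest.

How it is judged:
By the outcome, as a careful person would: the job done as asked, in the order asked, and still so for the second after the job is handed in, with the robot touching nothing.
It also fails if it takes over 58 s, if anything falls off the work surface, if the arm or the gripper's body presses on something with over 40 N, if the wrist force passes 120 N, or if a joint passes its speed limit or range.

## Robot

A 6-joint arm with a two-finger parallel gripper is mounted at the origin on the work surface. World frame = base frame: x ahead of the robot, y to its left, z up, the work surface at z = 0. Lengths are in m, angles in degrees, forces in N, time in s.
With the tool pointing down it reaches from about 0.275 to 0.775 m from the base axis. Payload 14.6 kg.
Tool frame: the origin (TCP) lies at the very end of the fingers, on their centre line; the grasp point (between the pads) lies 19 mm behind it; z points along the fingers, y is the direction in which the jaws open and shut (so a half turn about z gives the same grasp; the last joint's range is limited). The gripper opens to 85 mm and grips with 20 to 120 N. Pads are 22 mm wide; open, the fingers measure 114 mm over their backs; the gripper's body (76 mm by 85 mm) begins 54 mm behind the grasp point. The pads swing forward as they close: fully open they stand 13 mm farther back than shut.
Start: joints at [-80.174, 15.075, -2.767, 72.158, 0, 81.102], TCP at [0.169, -0.497, 0.199] pointing down, gripper open.
Joint ranges: [-151.79, 151.79], [-50.71, 97.33], [-67.44, 78.34], [-121.81, 120.89], [-77.56, 73.72], [-180, 180]. Speed limits (degrees/s): [108.29, 108.29, 147.25, 159.86, 180, 180].

## Interface

Orientations are given as [roll, pitch, yaw] about the fixed x, y, z axes, in that order (R = Rz(yaw) Ry(pitch) Rx(roll)).
In Python, from rig import ctrl gives the robot as it stands. The module is installed in compiled form; this text tells all that it offers.
- The arm moves only by the tool drive_tool, never from a script. Its argument "motion" is a list that holds one entry, the list of rows, each a list of 5 numbers: the shift along the tool's x, y, z in units of 40 mm (1.0 is 40 mm), then the turn about the tool's z in units of 5 degrees (1.0 is 5 degrees), then the finger opening in mm, from 0 to 85.4. In form: [[[dx, dy, dz, twist, gripper], ...]]. A call has 1 to 10 rows; each row shifts and turns the commanded pose from where the row before left it, along the tool's axes as they then stand; what a row does not reach is not made up. A row lasts 1/12 s, in which the tool goes at most 41.7 mm and 7.16 degrees, less where a joint would pass 70% of its speed; a pose out of reach is approached as far as the arm can. A call is refused whole if a number of a shift passes 1 or a number of a turn 1, either way. A call with a gripper value outside its range is refused whole. The fingers move at their own pace and stop on an object; the grip force is fixed at half the most. Time passes only in rows, so rows that do not move let the fingers close. It gives the time, the measured TCP pose, the force and the opening at its end, in the units of the state.
- ctrl.state(): the state, without advancing time (a new reading comes with each control period).
- ctrl.read_camera(name): name is "side" or "top"; returns a dict with "pixels" (400x640x3 uint8, red, green, blue), "z_map" (400x640 float32, m along the optical axis (not along the pixel's ray), 0 where there is no reading), "fx", "fy", "cx", "cy" (pixels), "extrinsics" (4x4, takes a point from world to camera coordinates). Camera axes: x right, y down, z forward; pixel columns grow to the right and rows downward; lengths in m; the calibration is good to about 2 mm. A picture is of the moment at which its call begins.
- ctrl.job_done(): hands the job in, once; it reports no verdict.
The state is a dict: "t": time; "q": joint angles; "dq": joint speeds; "effort": joint torques, N m; "tool_pos": TCP position; "ee_rot": TCP orientation; "ft_force": force on the tool from outside, world axes, zero at the start; "ft_torque": the same for the moment, N m; "finger_gap": finger opening in m.
Only numpy, scipy, OpenCV 4.12 (cv2) and the standard library are available. Lean on these libraries where they do the work, as an engineer would, in place of code of your own. Each camera call takes 0.05 s, during which the arm holds its last target.

## Working session

There is one attempt and no reset: what is moved stays moved. The work goes in short steps, Python scripts to look and compute and a tool call to move; the robot and the scene stay as the last step left them, time stands still between calls to the robot, and variables do not carry over. Pictures are saved under pics/ and viewed, and the job is handed in when it is done.

Besides the shell and the picture viewer there is one more tool, called after "Request:" as name([rows], argument=value, ...), one row to a line, values as JSON. drive_tool: Moves the arm, as the interface text tells. Its arguments: {"type":"object","properties":{"motion":{"type":"array"}},"required":["motion"]}

```bash
mkdir -p pics; python3 - <<'E'
from rig import ctrl
import cv2,numpy as np
s=ctrl.state();print(s)
for n in("side","top"):
    c=ctrl.read_camera(n);np.savez(f"{n}0.npz",**c)
    cv2.imwrite(f"pics/{n}0.png",c["pixels"][:,:,::-1]);print(n,c["fx"],c["cx"],c["cy"],c["extrinsics"])
E
```

```text
{'t': 0.0, 'q': array([-8.01723663e+01,  1.51001813e+01, -2.80517281e+00,  7.21588116e+01,
        1.89916153e-04,  8.11011604e+01]), 'dq': array([-0.06841746,  0.05353813,  0.10342927, -0.03277586,  0.07818479,
        0.12530064]), 'effort': array([-4.87816375e-03, -6.37603641e+01,  3.84571838e+01,  1.35475426e-02,
       -2.44938965e-04,  1.04759158e-05]), 'tool_pos': array([ 0.1684847 , -0.49688829,  0.19820391]), 'ee_rot': array([-1.79936636e+02, -1.01134456e-02,  1.87264676e+01]), 'ft_force': array([-0.42758212,  0.52541447, -0.37328822]), 'ft_torque': array([-0.00771934, -0.00196263, -0.00415991]), 'finger_gap': 0.08525456689007511}
side 473.50003668818755 319.1841059324668 196.75387423136095 [[-0.76895503 -0.63929277  0.0035946   0.46605918]
 [-0.38474851  0.45827867 -0.80121735  0.25706265]
 [ 0.51056513 -0.61748313 -0.59836263  0.92564769]
 [ 0.          0.          0.          1.        ]]
top 434.53679342468956 319.0449524105022 198.8498742469272 [[ 0.00780747 -0.99974238  0.02131219  0.04023668]
 [-0.98225139 -0.01166168 -0.18720632  0.57952302]
 [ 0.18740663 -0.01947232 -0.9820894   0.8353616 ]
 [ 0.          0.          0.          1.        ]]
```

View pics/side0.png

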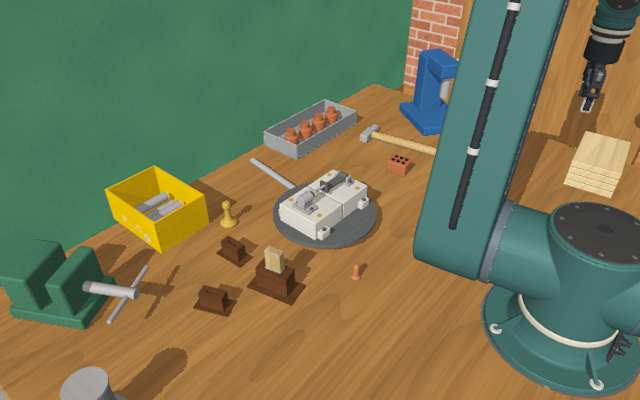

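View pics/top0.png

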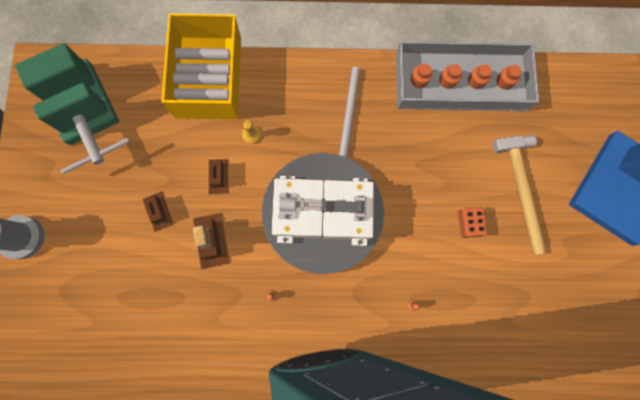

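Side view: the large block holding the tool is at (277,280), with two smaller rests at (233,250) and (214,300). In the top view they are at (210,242), (218,175) and (155,210). The turntable and box are at top (323,212). I'm taking the large block holding the tool; next a close crop to check it.

```bash
python3 - <<'E'
import cv2,numpy as np
t=np.load("top0.npz");s=np.load("side0.npz")
def crop(c,x0,x1,y0,y1,k):
    return cv2.resize(c["pixels"][y0:y1,x0:x1,::-1],None,fx=k,fy=k,interpolation=cv2.INTER_CUBIC)
cv2.imwrite("pics/t_rest.png",crop(t,140,260,150,275,5))
cv2.imwrite("pics/t_box.png",crop(t,258,388,150,275,6))
cv2.imwrite("pics/s_rest.png",crop(s,190,310,225,320,6))
cv2.imwrite("pics/s_box.png",crop(s,265,385,155,250,6))
E
```

```text
(no output)
```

View pics/t_rest.png

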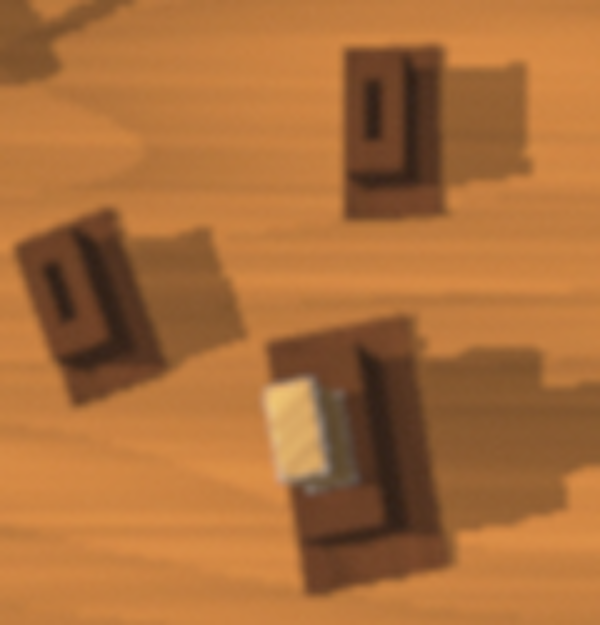

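View pics/t_box.png

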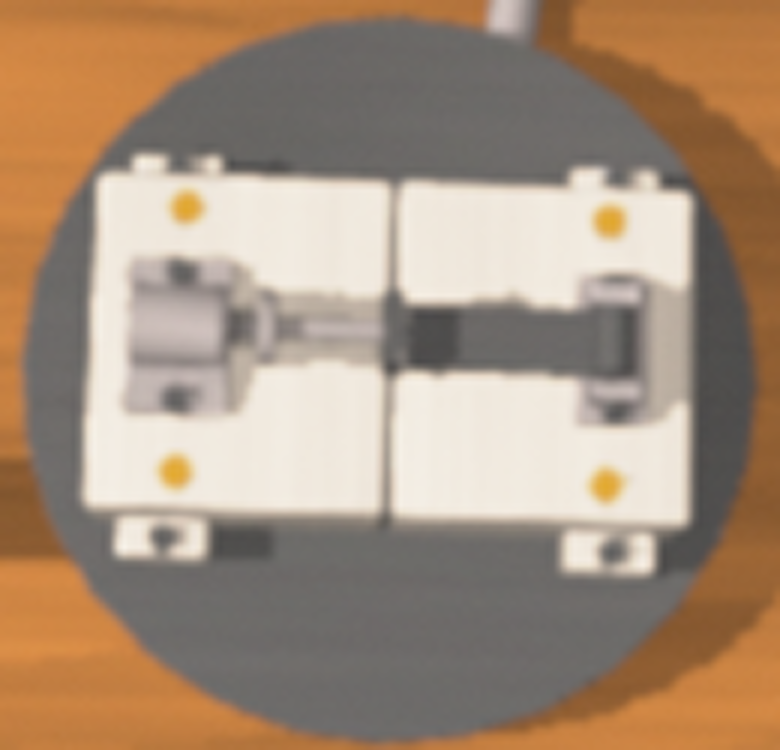

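View pics/s_rest.png

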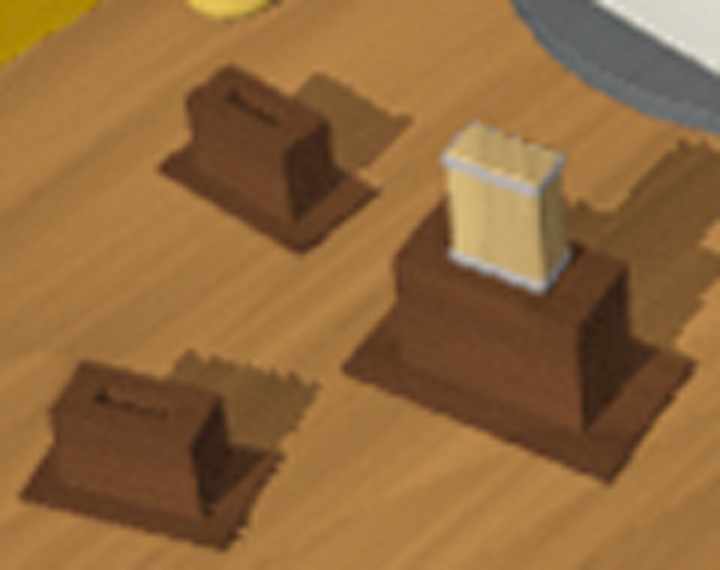

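View pics/s_box.png

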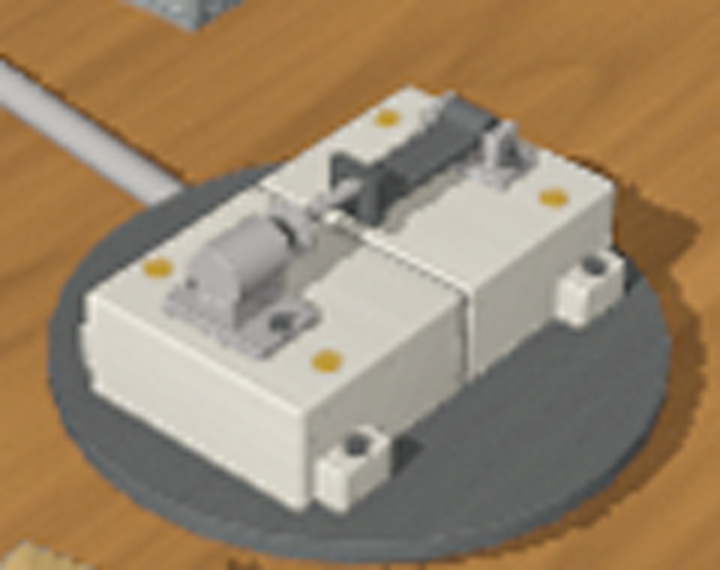

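```bash
cat > h.py <<'E'
import numpy as np,cv2
def cloud(c):
    z=c["z_map"].astype(float);v,u=np.mgrid[:400,:640]
    p=np.stack([(u-c["cx"])/c["fx"]*z,(v-c["cy"])/c["fy"]*z,z],-1)
    E=c["extrinsics"];w=(p-E[:3,3])@E[:3,:3]; w[z<=0]=np.nan; return w
def ray(c,u,v,h):
    E=c["extrinsics"];R=E[:3,:3];o=-R.T@E[:3,3];d=R.T@np.array([(u-c["cx"])/c["fx"],(v-c["cy"])/c["fy"],1]);return o+d*(h-o[2])/d[2]
def proj(c,p):
    E=c["extrinsics"];q=E[:3,:3]@np.asarray(p,float)+E[:3,3];return c["fx"]*q[0]/q[2]+c["cx"],c["fy"]*q[1]/q[2]+c["cy"]
def rect(w,m):
    n,l,st,_=cv2.connectedComponentsWithStats(m.astype(np.uint8));i=1+np.argmax(st[1:,4]);p=w[l==i][:,:2]
    r=cv2.minAreaRect((p*1000).astype(np.float32));return i,len(p),r,p.mean(0)*1000,np.median(w[l==i][:,2])
E
python3 - <<'E'
from h import *
for n in("top","side"):
    c=np.load(n+"0.npz");w=cloud(c);P=c["pixels"].astype(int)
    b=(400,150) 
    def show(name,x0,y0,r,zl,zh):
        m=(np.hypot(w[...,0]-x0,w[...,1]-y0)<r)&(w[...,2]>zl)&(w[...,2]<zh)
        print(n,name,rect(w,m)[1:])
    bx=ray(c,*( (323,212) if n=="top" else (325,200)),.085)
    hx=ray(c,*( (203,237) if n=="top" else (274,250)),.106)
    print(bx,hx)
    show("box",bx[0],bx[1],.14,.079,.091); show("disc",bx[0],bx[1],.16,.028,.04)
    show("handle",hx[0],hx[1],.03,.100,.112); show("block",hx[0],hx[1],.06,.050,.061)
E
```

```text
[0.54703641 0.03855939 0.085     ] [0.49347988 0.26502249 0.106     ]
top box (4412, ((557.3924560546875, 37.84083938598633), (197.82337951660156, 112.72319030761719), 88.76045989990234), array([555.11507212,  37.36121825]), np.float64(0.08552394274815782))
top disc (5488, ((557.0951538085938, 37.1693115234375), (253.3651580810547, 253.0174560546875), 46.11931228637695), array([546.87512187,  38.52511732]), np.float64(0.0355627392768899))
top handle (203, ((496.97552490234375, 272.3647155761719), (36.76997375488281, 19.019935607910156), 14.109763145446777), array([496.80495826, 271.98034394]), np.float64(0.10620046675147152))
top block (408, ((497.5436706542969, 272.6076354980469), (74.16523742675781, 35.592891693115234), 12.344523429870605), array([495.27224603, 268.07593455]), np.float64(0.05637487239357369))
[0.54041428 0.05805941 0.085     ] [0.49659364 0.27363249 0.106     ]
side box (1759, ((557.1127319335938, 40.16999816894531), (199.73411560058594, 115.14404296875), 88.55154418945312), array([545.76368316,  53.05378866]), np.float64(0.08488319482693281))
side disc (2266, ((552.5299682617188, 54.274391174316406), (255.6356658935547, 226.93373107910156), 16.55784034729004), array([515.40541724,  72.08079887]), np.float64(0.03488592812485246))
side handle (149, ((496.50152587890625, 274.7974853515625), (36.75120162963867, 20.338855743408203), 13.557821273803711), array([495.6012925, 275.5046643]), np.float64(0.10526838973234243))
side block (350, ((497.9329833984375, 274.4706726074219), (76.50899505615234, 37.18087387084961), 12.429571151733398), array([491.35122477, 278.80852184]), np.float64(0.05572700299261363))
```

```bash
python3 - <<'E'
from h import *
th=np.deg2rad(-1.3);ex=np.array([np.cos(th),np.sin(th)]);ey=np.array([-np.sin(th),np.cos(th)])
for n,o in(("top",(.5573,.0378)),("side",(.5571,.0402))):
    c=np.load(n+"0.npz");w=cloud(c)
    d=w[...,:2]-np.array(o);x=d@ex*1000;y=d@ey*1000;z=w[...,2]*1000
    m=(abs(x)<56)&(abs(y)<98)&(z>93)&(z<140)
    print(n)
    for a in range(-90,95,4):
        k=m&(y>=a)&(y<a+4)
        if k.any(): print(a,k.sum(),"x %.0f..%.0f z %.0f..%.0f"%(x[k].min(),x[k].max(),z[k].min(),z[k].max()), "xtop %.1f"%x[k&(z>z[k].max()-3)].mean())
E
```

```text
top
-86 3 x -17..9 z 93..95 xtop -2.9
-82 5 x -21..15 z 93..100 xtop 13.5
-78 42 x -25..24 z 93..112 xtop -2.1
-74 51 x -25..25 z 93..115 xtop 0.0
-70 49 x -23..22 z 93..114 xtop 0.3
-66 53 x -23..18 z 93..111 xtop 3.5
-62 30 x -23..16 z 94..108 xtop 0.8
-58 23 x -11..10 z 101..107 xtop 0.1
-54 22 x -10..10 z 104..109 xtop -1.5
-50 22 x -10..10 z 102..108 xtop 1.9
-46 22 x -10..9 z 104..107 xtop -0.3
-42 22 x -11..10 z 103..109 xtop 0.4
-38 22 x -11..9 z 102..108 xtop -2.3
-34 23 x -11..11 z 104..108 xtop -1.0
-30 24 x -11..11 z 103..109 xtop 2.2
-26 24 x -11..11 z 105..108 xtop -0.5
-22 25 x -11..11 z 103..108 xtop -0.3
-18 29 x -11..11 z 102..109 xtop -2.8
-14 26 x -11..11 z 100..109 xtop 0.0
-10 28 x -11..10 z 102..109 xtop 1.2
-6 17 x -12..10 z 99..120 xtop -8.0
-2 33 x -12..11 z 108..123 xtop 0.2
2 22 x -12..11 z 107..124 xtop 2.3
6 8 x -3..2 z 111..117 xtop -0.2
10 8 x -4..2 z 112..117 xtop -0.4
14 7 x -4..2 z 112..116 xtop -1.0
18 6 x -2..2 z 112..116 xtop -1.5
22 6 x -3..2 z 113..116 xtop -0.7
26 6 x -2..1 z 111..118 xtop 0.3
30 7 x -3..2 z 112..117 xtop -1.2
34 9 x -3..3 z 1
[... 1318 characters left out ...]
.2
10 5 x -3..0 z 109..115 xtop -1.3
14 2 x -3..-0 z 112..117 xtop -0.1
18 6 x -4..2 z 112..116 xtop -1.6
22 4 x -4..2 z 111..115 xtop -1.1
26 4 x -3..0 z 108..115 xtop -1.3
30 1 x -3..-3 z 115..115 xtop -3.5
34 1 x -6..-6 z 119..119 xtop -6.1
38 26 x -12..7 z 101..123 xtop 0.1
42 21 x -11..10 z 102..123 xtop -3.5
46 5 x -6..0 z 110..116 xtop -3.5
50 2 x -10..1 z 113..122 xtop 0.7
54 18 x -18..2 z 94..124 xtop -3.8
58 16 x -12..4 z 93..125 xtop 0.1
62 21 x -21..8 z 93..127 xtop -2.5
66 23 x -25..5 z 94..125 xtop -1.8
70 25 x -25..7 z 93..125 xtop -1.1
74 21 x -21..4 z 94..127 xtop -2.0
78 35 x -13..18 z 93..126 xtop -2.4
82 63 x -14..12 z 93..126 xtop -0.4
86 1 x -23..-23 z 93..93 xtop -22.7
```

Request:
drive_tool([
  [[0, 0, 0, -1, 50], [0, 0, 0, -1, 50], [0, 0, 0, -1, 50], [0, 0, 0, -1, 50], [0, 0, 0, -1, 50], [0, 0, 0, -1, 50], [0, 0, 0, -1, 50], [0, 0, 0, -1, 50], [0, 0, 0, -1, 50], [0, 0, 0, -1, 50]],
])

```text
t: 0.93
tool_pos: [0.1685, -0.497, 0.1984]
ee_rot: [-180.0, -0.0, 69.0]
ft_force: [0.1, 0.2, -0.1]
finger_gap: 0.0501
```

Request:
drive_tool([
  [[0, 0, 0, -1, 50], [0, 0, 0, -1, 50], [0, 0, 0, -1, 50], [0, 0, 0, -1, 50], [0, 0, 0, -1, 50], [0, 0, 0, -1, 50], [0, 0, 0, -1, 50], [0, 0, 0, -1, 50], [0, 0, 0, -1, 50], [0, 0, 0, -1, 50]],
])

```text
t: 1.77
tool_pos: [0.1685, -0.497, 0.1984]
ee_rot: [180.0, -0.0, 119.0]
ft_force: [-0.6, -1.3, 1.0]
finger_gap: 0.0497
```

Request:
drive_tool([
  [[0, 0, 0, -1, 50], [0, 0, 0, -1, 50], [0, 0, 0, -1, 50], [0, 0, 0, -1, 50], [0, 0, 0, -1, 50], [0, 0, 0, -1, 50]],
])

```text
t: 2.27
tool_pos: [0.1685, -0.497, 0.1984]
ee_rot: [180.0, -0.0, 149.0]
ft_force: [0.1, -0.9, -0.5]
finger_gap: 0.0499
```

Request:
drive_tool([
  [[0, 0, 0, -1, 50], [0, 0, 0, -1, 50], [0, 0, 0, -1, 50], [0, 0, 0, -1, 50], [0, 0, 0, -1, 50], [0, 0, 0, -1, 50], [0, 0, 0, -1, 50], [0, 0, 0, -1, 50], [0, 0, 0, -0.68, 50]],
])

```text
t: 3.02
tool_pos: [0.1685, -0.4971, 0.1984]
ee_rot: [180.0, 0.0, -167.6]
ft_force: [-1.0, 0.3, -0.1]
finger_gap: 0.05
```

```bash
cat >> h.py <<'E'
from scipy.spatial.transform import Rotation as Ro
def to(s,target):
    "shift in tool axes (units of 40 mm) to a world TCP target"
    return Ro.from_euler("xyz",s["ee_rot"],degrees=True).inv().apply(np.asarray(target)-s["tool_pos"])/.04
E
python3 - <<'E'
from rig import ctrl
from h import *
s=ctrl.state();print(s["ee_rot"],s["tool_pos"],to(s,[.4973,.2734,.198]))
E
```

```text
[ 1.79965537e+02  2.98116287e-03 -1.67602041e+02] [ 0.16852387 -0.49705733  0.19840819] [-12.16316565  17.04753524   0.02109154]
```

Request:
drive_tool([
  [[-0.2, 0.28, 0, 0, 50], [-0.405, 0.568, 0, 0, 50], [-0.405, 0.568, 0, 0, 50], [-0.405, 0.568, 0, 0, 50], [-0.405, 0.568, 0, 0, 50], [-0.405, 0.568, 0, 0, 50], [-0.405, 0.568, 0, 0, 50], [-0.405, 0.568, 0, 0, 50], [-0.405, 0.568, 0, 0, 50], [-0.405, 0.568, 0, 0, 50]],
])

```text
t: 3.85
tool_pos: [0.2736, -0.2519, 0.1985]
ee_rot: [180.0, -0.0, -168.0]
ft_force: [0.9, -1.3, -0.4]
finger_gap: 0.0497
```

Request:
drive_tool([
  [[-0.405, 0.568, 0, 0, 50], [-0.405, 0.568, 0, 0, 50], [-0.405, 0.568, 0, 0, 50], [-0.405, 0.568, 0, 0, 50], [-0.405, 0.568, 0, 0, 50], [-0.405, 0.568, 0, 0, 50], [-0.405, 0.568, 0, 0, 50], [-0.405, 0.568, 0, 0, 50], [-0.405, 0.568, 0, 0, 50], [-0.405, 0.568, 0, 0, 50]],
])

```text
t: 4.68
tool_pos: [0.3838, 0.0041, 0.1986]
ee_rot: [180.0, -0.0, -168.0]
ft_force: [1.2, -0.5, 0.5]
finger_gap: 0.0499
```

Request:
drive_tool([
  [[-0.405, 0.568, 0, 0, 50], [-0.405, 0.568, 0, 0, 50], [-0.405, 0.568, 0, 0, 50], [-0.405, 0.568, 0, 0, 50], [-0.405, 0.568, 0, 0, 50], [-0.405, 0.568, 0, 0, 50], [-0.405, 0.568, 0, 0, 50], [-0.405, 0.568, 0, 0, 50], [-0.2, 0.28, 0, 0, 50], [0, 0, 0, 0, 50]],
])

```text
t: 5.52
tool_pos: [0.4783, 0.2217, 0.1981]
ee_rot: [180.0, -0.0, -167.8]
ft_force: [-0.0, 0.3, -0.2]
finger_gap: 0.0502
```

```bash
python3 - <<'E'
from rig import ctrl
from h import *
s=ctrl.state();print(s["ee_rot"],s["tool_pos"],s["q"],to(s,[.4973,.2734,.068]))
E
```

```text
[ 1.79983762e+02 -3.89058093e-02 -1.67814295e+02] [0.47826484 0.22170795 0.19808346] [ 1.59986122e+01  1.53244826e+01 -2.50647920e+00  7.22067781e+01
  1.87893302e-02  3.81290610e+00] [-0.74014496  1.1618134   3.25191408]
```

Request:
drive_tool([
  [[-0.37, 0.58, 0, -0.04, 50], [-0.37, 0.58, 0, 0, 50], [0, 0, 0.5, 0, 50], [0, 0, 0.5, 0, 50], [0, 0, 0.5, 0, 50], [0, 0, 0, 0, 50]],
])

```text
t: 6.02
tool_pos: [0.495, 0.2697, 0.1356]
ee_rot: [-179.9, -0.3, -167.7]
ft_force: [-0.3, -0.1, -0.2]
finger_gap: 0.0501
```

```bash
python3 - <<'E'
from rig import ctrl
from h import *
s=ctrl.state();print(s["ee_rot"],s["tool_pos"],to(s,[.4973,.2734,.068]))
for n in("side","top"):
    c=ctrl.read_camera(n);np.savez(f"{n}1.npz",**c)
    u,v=map(int,proj(c,[.4973,.2734,.1]))
    cv2.imwrite(f"pics/{n}1.png",cv2.resize(c["pixels"][v-60:v+60,u-60:u+60,::-1],None,fx=4,fy=4))
a=[cv2.imread(f"pics/{n}1.png") for n in("side","top")];cv2.imwrite("pics/both1.png",cv2.resize(np.hstack(a),(800,400)))
E
```

```text
[-179.94796098   -0.29838341 -167.74456427] [0.4950496  0.26974191 0.13563182] [-0.08319483  0.07896105  1.69031426]
```

View pics/both1.png

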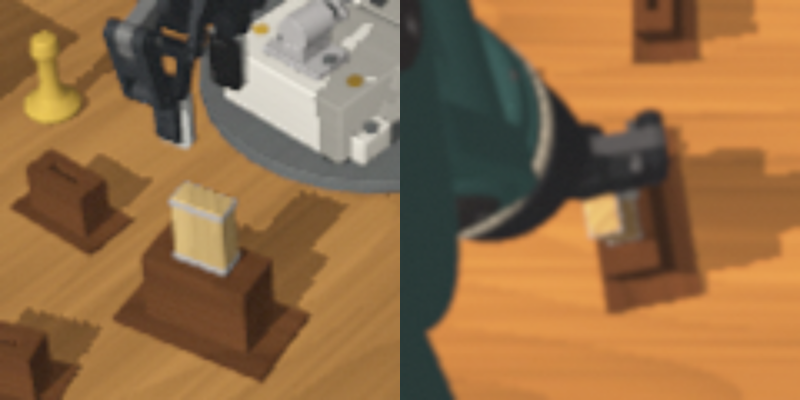

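Side crop: the open fingers straddle the handle (205,230) from above, with the far finger behind it. Top crop: the arm covers part of it. I'm checking by projection.

```bash
python3 - <<'E'
from h import *
c=np.load("side1.npz");w=cloud(c)
h=w[...,2]; 
m=(abs(w[...,0]-.495)<.05)&(abs(w[...,1]-.27)<.07)&(h>.125)&(h<.175)
p=w[m];print(len(p))
d=p[:,:2]-[.495,.2697];a=np.deg2rad(12.3)
xx=d@[np.cos(a),np.sin(a)]*1000;yy=d@[-np.sin(a),np.cos(a)]*1000
for k in(yy>0,yy<0):
  if k.any(): print(k.sum(),np.percentile(xx[k],[2,50,98]),np.percentile(yy[k],[2,50,98]),np.percentile(p[k,2],[2,50]))
E
```

```text
19
6 [-8.06830666 -4.29339817  2.75821265] [29.19765969 30.87957516 31.41089835] [0.1708277  0.17276062]
13 [-9.14812963  2.9266537  12.56695677] [-31.61302393 -26.29673798 -24.39677541] [0.17046215 0.1733506 ]
```

```bash
python3 - <<'E'
from rig import ctrl
from h import *
s=ctrl.state();print(s["t"],s["tool_pos"],to(s,[.4973,.2734,.068]))
c=ctrl.read_camera("side");w=cloud(c);np.savez("side2.npz",**c)
m=(abs(w[...,0]-.495)<.06)&(abs(w[...,1]-.27)<.08)&(w[...,2]>.112)&(w[...,2]<.25)
v,u=np.nonzero(m);print(len(u));p=w[m];print(np.percentile(p[:,2],[0,1,5,20,50]))
i=np.argsort(p[:,2])[:400:40];print(np.c_[u[i],v[i],p[i]*1000].round(0))
uu,vv=map(int,proj(c,[.4973,.2734,.13]));print(uu,vv,proj(c,s["tool_pos"]))
im=c["pixels"][:,:,::-1].copy();cv2.circle(im,tuple(int(round(t)) for t in proj(c,s["tool_pos"])),1,(0,0,255),-1)
cv2.imwrite("pics/s2.png",cv2.resize(im[vv-70:vv+70,uu-90:uu+90],None,fx=4,fy=4))
E
```

```text
6.1167 [0.49670111 0.27040969 0.13908366] [-0.0323756   0.07038185  1.77703834]
861
[0.17369386 0.17666414 0.18134534 0.19557705 0.2238447 ]
[[280. 215. 504. 244. 174.]
 [283. 214. 495. 244. 181.]
 [281. 211. 500. 244. 186.]
 [284. 211. 492. 244. 190.]
 [267. 226. 482. 301. 194.]
 [268. 224. 481. 298. 198.]
 [285. 204. 494. 239. 203.]
 [280. 203. 500. 246. 207.]
 [283. 200. 497. 240. 212.]
 [283. 198. 496. 241. 217.]]
273 240 (np.float64(274.20522864146875), np.float64(236.73387672347815))
```

View pics/s2.png

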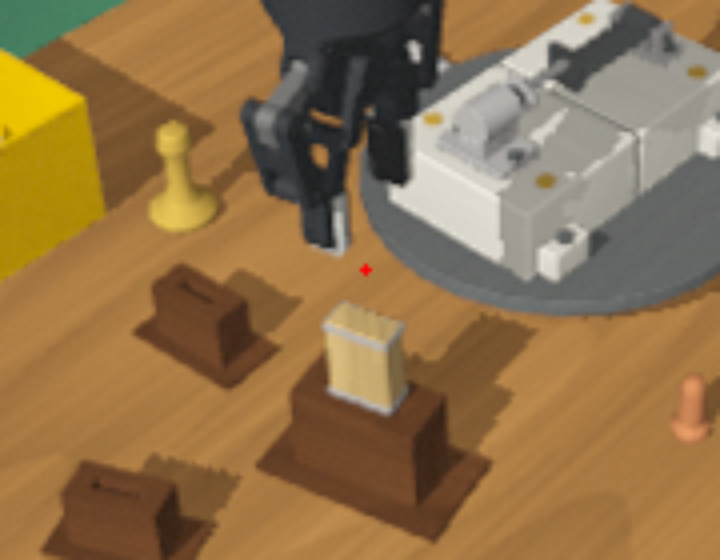

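```bash
python3 - <<'E'
from h import *
c=np.load("side0.npz");w=cloud(c)
tp=[.1685,-.4969,.1982];print(proj(c,tp))
m=(abs(w[...,0]-.1685)<.08)&(abs(w[...,1]+.497)<.08)&(w[...,2]>.1)&(w[...,2]<.3)
p=w[m];v,u=np.nonzero(m);print(len(p),np.percentile(p[:,2],[0,1,5,20,50]),v.max())
i=np.argsort(p[:,2])[:200:20];print(np.c_[u[i],v[i],p[i]*1000].round(0))
c=np.load("side2.npz");w=cloud(c)
print(w[225:238,262:272,2].round(3))
E
```

```text
(np.float64(577.6032661511554), np.float64(120.0855275855753))
331 [0.24369687 0.24450159 0.24705744 0.25548851 0.27066053] 112
[[ 582.  111.  160. -451.  244.]
 [ 579.   94.  192. -537.  248.]
 [ 579.   93.  193. -534.  252.]
 [ 584.  108.  157. -444.  255.]
 [ 591.  107.  145. -454.  258.]
 [ 591.  106.  145. -453.  261.]
 [ 582.  103.  165. -449.  264.]
 [ 589.  104.  150. -446.  267.]
 [ 593.  103.  143. -450.  270.]
 [ 590.  101.  151. -449.  273.]]
[[ 0.198  0.198  0.2    0.196  0.196  0.195  0.197  0.193  0.192  0.   ]
 [ 0.197  0.196  0.198  0.195  0.195  0.194  0.196  0.193  0.192 -0.002]
 [ 0.193  0.195  0.194  0.193  0.19   0.19   0.192  0.189  0.189  0.003]
 [ 0.189  0.19   0.193  0.192  0.19   0.187  0.19   0.188  0.184  0.   ]
 [ 0.185  0.188  0.189  0.189  0.187  0.185  0.186  0.187  0.184  0.001]
 [ 0.185  0.186  0.187  0.186  0.184  0.181  0.183  0.184  0.18   0.001]
 [ 0.175  0.184  0.183  0.184  0.183  0.179  0.18   0.181  0.178 -0.001]
 [-0.     0.003  0.177  0.177  0.176  0.177  0.178  0.18   0.002  0.002]
 [ 0.    -0.001  0.004 -0.001  0.003  0.176  0.177 -0.002  0.001 -0.001]
 [-0.001 -0.    -0.     0.002  0.    -0.001 -0.001  0.005 -0.001 -0.   ]
 [-0.001 -0.001  0.002 -0.001 -0.     0.    -0.001 -0.002 -0.001  0.004]
 [ 0.001  0.001 -0.001 -0.     0.003  0.001 -0.002 -0.     0.002 -0.   ]
 [ 0.001 -0.     0.002 -0.001 -0.002  0.001 -0.002  0.001 -0.002 -0.001]]
```

The fingertips measure about 35 mm above the reported TCP, which disagrees with the interface text. I'll go down to a height that is safe under either reading and look again.

Request:
drive_tool([
  [[-0.03, 0.07, 0.4, 0, 50], [0, 0, 0.4, 0, 50], [0, 0, 0.4, 0, 50], [0, 0, 0.4, 0, 50], [0, 0, 0.15, 0, 50], [0, 0, 0, 0, 50], [0, 0, 0, 0, 50]],
])

```text
t: 6.75
tool_pos: [0.4984, 0.2743, 0.0698]
ee_rot: [180.0, 0.1, -167.7]
ft_force: [0.3, 0.4, 0.6]
finger_gap: 0.05
```

```bash
cat > look.py <<'E'
import sys
from rig import ctrl
from h import *
k=sys.argv[1]
s=ctrl.state();print(s["t"],s["tool_pos"],s["ee_rot"],s["ft_force"],s["finger_gap"])
ims=[]
for n in("side","top"):
    c=ctrl.read_camera(n);np.savez(f"{n}{k}.npz",**c)
    tp=s["tool_pos"]+[0,0,.03]
    u,v=map(int,proj(c,tp));u=min(max(u,70),570);v=min(max(v,70),330)
    ims.append(cv2.resize(c["pixels"][v-70:v+70,u-70:u+70,::-1],(400,400),interpolation=cv2.INTER_CUBIC))
cv2.imwrite(f"pics/b{k}.png",np.hstack(ims))
E
python3 look.py 3;python3 - <<'E'
from h import *
c=np.load("side3.npz");w=cloud(c)
m=(abs(w[...,0]-.497)<.06)&(abs(w[...,1]-.272)<.08)&(w[...,2]>.06)&(w[...,2]<.25)
P=c["pixels"].astype(int);m&=P.max(-1)<90
v,u=np.nonzero(m);p=w[m];i=np.argsort(p[:,2])[:300:15];print(np.c_[u[i],v[i],p[i]*1000].round(0))
E
```

```text
6.75 [0.49844577 0.27428478 0.06984114] [ 1.79990928e+02  6.17656667e-02 -1.67694108e+02] [0.28229708 0.36100773 0.56799534] 0.04998664728145502
[[279. 242. 506. 249. 105.]
 [281. 241. 500. 249. 111.]
 [260. 257. 497. 312. 115.]
 [277. 237. 510. 250. 117.]
 [284. 238. 495. 246. 120.]
 [276. 235. 512. 251. 122.]
 [283. 236. 497. 246. 125.]
 [277. 234. 508. 251. 127.]
 [277. 233. 509. 251. 129.]
 [264. 253. 485. 311. 132.]
 [284. 232. 495. 244. 135.]
 [282. 231. 498. 247. 138.]
 [282. 230. 497. 248. 141.]
 [280. 228. 502. 248. 144.]
 [279. 226. 504. 248. 148.]
 [280. 225. 503. 247. 150.]
 [263. 250. 476. 321. 153.]
 [265. 245. 481. 310. 155.]
 [285. 224. 493. 242. 156.]
 [265. 243. 483. 308. 157.]]
```

View pics/b3.png

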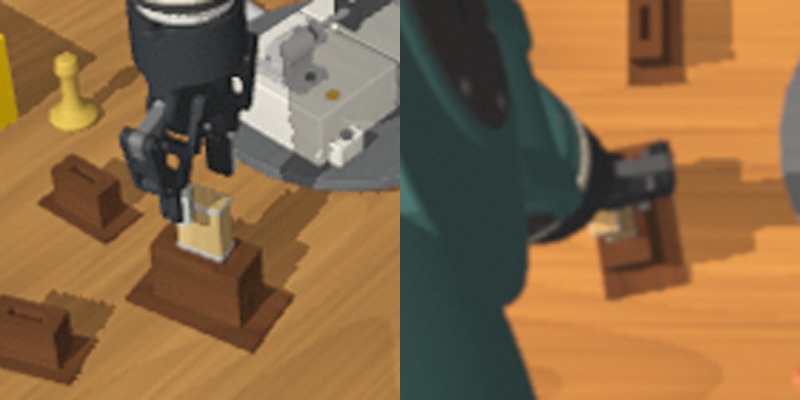

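Picture: the fingertips stand just level with the handle top (left crop (180,215)), measured at z≈105 mm. So the real tips lie about 35 mm behind the reported TCP. I'm going 30 mm lower before closing.

Request:
drive_tool([
  [[0.03, -0.01, 0.25, 0, 50], [0, 0, 0.25, 0, 50], [0, 0, 0.25, 0, 50], [0, 0, 0, 0, 50], [0, 0, 0, 0, 50]],
])

```text
t: 7.27
tool_pos: [0.4966, 0.2735, 0.0383]
ee_rot: [-180.0, -0.1, -167.7]
ft_force: [-0.1, 0.1, 0.4]
finger_gap: 0.05
```

```bash
python3 look.py 4;python3 - <<'E'
from h import *
c=np.load("side4.npz");w=cloud(c)
m=(abs(w[...,0]-.497)<.06)&(abs(w[...,1]-.272)<.08)&(w[...,2]>.06)&(w[...,2]<.25)
P=c["pixels"].astype(int);m&=(P.max(-1)<90)&(P[...,0]-P[...,2]<15)
v,u=np.nonzero(m);p=w[m];i=np.argsort(p[:,2])[:120:15];print(np.c_[u[i],v[i],p[i]*1000].round(0))
E
```

```text
7.2667 [0.49656432 0.2734994  0.03830212] [-1.79991414e+02 -6.08934865e-02 -1.67677620e+02] [-0.07830256  0.14865269  0.42893207] 0.049957991931198445
[[284. 254. 495. 248.  78.]
 [266. 270. 485. 310.  85.]
 [262. 267. 495. 311.  88.]
 [280. 247. 504. 249.  92.]
 [285. 248. 493. 246.  94.]
 [266. 266. 484. 310.  97.]
 [278. 243. 510. 249. 100.]
 [266. 264. 484. 309. 102.]]
```

View pics/b4.png

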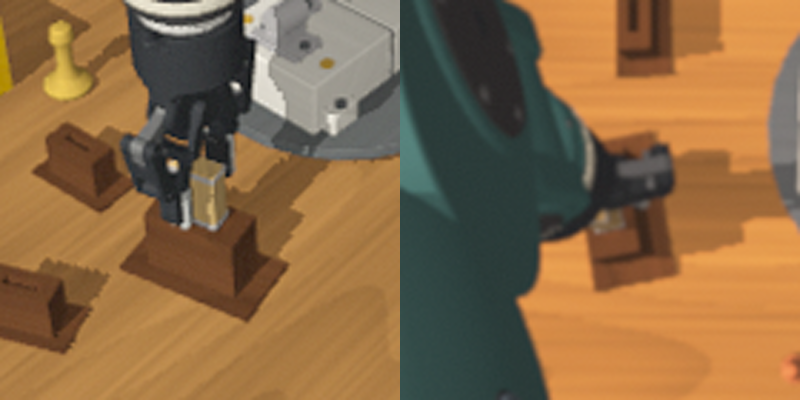

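Request:
drive_tool([
  [[0, 0, 0, 0, 30], [0, 0, 0, 0, 20], [0, 0, 0, 0, 5], [0, 0, 0, 0, 5], [0, 0, 0, 0, 5], [0, 0, 0, 0, 5]],
])

```text
t: 7.87
tool_pos: [0.4971, 0.2737, 0.0391]
ee_rot: [180.0, 0.0, -167.7]
ft_force: [-0.7, -0.5, 5.4]
finger_gap: 0.0175
```

```bash
python3 look.py 5
```

```text
7.8667 [0.49711754 0.27367618 0.03907964] [ 1.79998137e+02  4.07264341e-02 -1.67679153e+02] [-0.68154612 -0.49226847  5.43255228] 0.017504108938246735
```

View pics/b5.png

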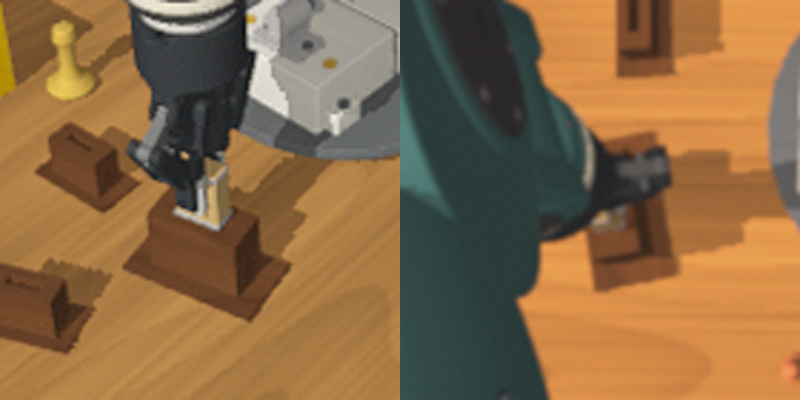

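Both crops show the jaws closed on the handle at a gap of 17.5 mm, with the tool still home. Lifting now.

Request:
drive_tool([
  [[0, 0, -0.15, 0, 5], [0, 0, -0.35, 0, 5], [0, 0, -0.5, 0, 5], [0, 0, -0.5, 0, 5], [0, 0, -0.5, 0, 5], [0, 0, -0.5, 0, 5], [0, 0, -0.5, 0, 5], [0, 0, -0.5, 0, 5], [0, 0, -0.1, 0, 5], [0, 0, 0, 0, 5]],
])

```text
t: 8.8
tool_pos: [0.4974, 0.2739, 0.1837]
ee_rot: [180.0, 0.1, -167.7]
ft_force: [-1.0, 0.7, -1.3]
finger_gap: 0.0171
```

```bash
python3 look.py 6; python3 - <<'E'
from rig import ctrl
from h import *
s=ctrl.state();print(s["tool_pos"],s["ft_force"],to(s,[.5577,.0624,.183]))
E
```

```text
8.8 [0.49740823 0.2738524  0.18368177] [ 1.79980345e+02  1.15158119e-01 -1.67674653e+02] [-1.02634725  0.72004887 -1.25081847] 0.0170605808428452
[0.49651344 0.27349294 0.18173827] [-0.04724865  0.67390233 -1.26773987] [-0.36793711 -5.48221292 -0.03120203]
```

View pics/b6.png

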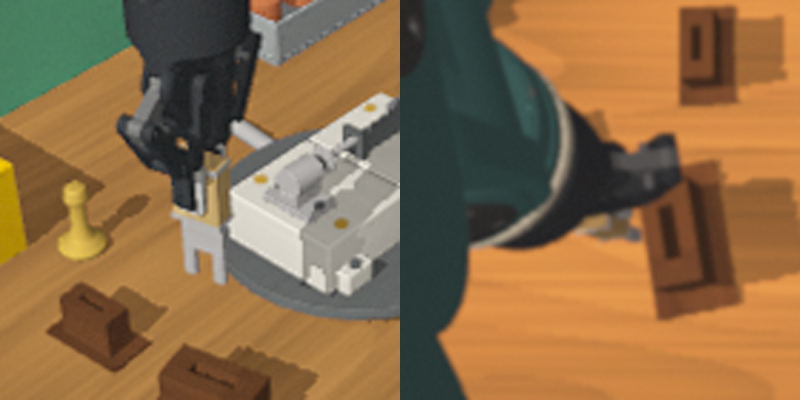

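Side crop: the tool is out of the rest, fork down, hanging straight at (205,245). I'm measuring its tip relative to the TCP.

```bash
python3 - <<'E'
from h import *
tp=np.array([.4972,.2737,.1825]);a=np.deg2rad(12.3)
c=np.load("side6.npz");w=cloud(c)
d=w[...,:2]-tp[:2];x=d@[np.cos(a),np.sin(a)]*1000;y=d@[-np.sin(a),np.cos(a)]*1000;z=w[...,2]*1000
for lo in range(136,232,6):
    m=(abs(x)<30)&(abs(y)<14)&(z>lo)&(z<=lo+6)
    if m.any(): print(lo,m.sum(),"x",np.percentile(x[m],[0,50,100]).round(1),"y",np.percentile(y[m],[0,50,100]).round(1))
m=(abs(x)<30)&(abs(y)<14)&(z>120);print(z[m].min())
E
```

```text
148 12 x [-15.6   0.5  16.1] y [-1.   1.7  3.6]
154 25 x [-15.4   7.5  15.4] y [-2.4  2.1  3.7]
160 20 x [-14.6  -0.   15.3] y [-1.9  2.   5.3]
166 25 x [-15.    7.8  14.7] y [-2.8  1.7  4.2]
172 30 x [-16.2  -5.   16.9] y [-1.1  1.6  3.4]
178 36 x [-15.6  -0.9  15.3] y [-2.4  1.7  3.4]
184 41 x [-15.2   1.7  15.6] y [-1.2  2.2  4.5]
190 28 x [-15.8  -3.3  14.3] y [-1.4  2.3  4.5]
196 7 x [-17.1  -0.6  13.8] y [-7.9  6.4  9.3]
202 55 x [-18.3  -5.5  18.1] y [-8.5  8.5 10.6]
208 34 x [-18.6 -12.6  15.9] y [-6.5  8.3 10.8]
214 25 x [-18.7 -15.5  10.1] y [-6.   7.1 13.7]
220 24 x [-19.  -16.8  -8.9] y [-6.1  7.9 13.8]
226 34 x [-18.6 -15.8  -5.6] y [-6.4  7.6 13.6]
150.4277460571158
```

Request:
drive_tool([
  [[-0.03, -0.3, 0, 0, 5], [-0.04, -0.6, 0, 0, 5], [-0.04, -0.6, 0, 0, 5], [-0.04, -0.6, 0, 0, 5], [-0.04, -0.6, 0, 0, 5], [-0.04, -0.6, 0, 0, 5], [-0.04, -0.6, 0, 0, 5], [-0.04, -0.6, 0, 0, 5], [-0.03, -0.5, 0, 0, 5], [-0.03, -0.4, 0, 0, 5]],
])

```text
t: 9.73
tool_pos: [0.5572, 0.0635, 0.1815]
ee_rot: [180.0, -0.1, -167.7]
ft_force: [0.0, 1.6, -1.8]
finger_gap: 0.0171
```

Request:
drive_tool([
  [[0, 0, 0, 0.5, 5], [0, 0, 0, 0.8, 5], [0, 0, 0, 0.8, 5], [0, 0, 0, 0.62, 5], [0, 0, 0, 0, 5], [0, 0, 0, 0, 5]],
])

```text
t: 10.23
tool_pos: [0.557, 0.0653, 0.1819]
ee_rot: [-180.0, -0.1, 178.8]
ft_force: [-0.4, 0.6, -1.8]
finger_gap: 0.0172
```

```bash
python3 look.py 7; python3 - <<'E'
from rig import ctrl
from h import *
s=ctrl.state();print(s["tool_pos"],s["ft_force"],to(s,[.5577,.0612,.130]),s["ee_rot"])
E
```

```text
10.2333 [0.55699435 0.06530574 0.18186384] [-1.79996868e+02 -7.90041951e-02  1.78811910e+02] [-0.35850689  0.58646537 -1.82092463] 0.01715337812274021
[0.55719323 0.06548394 0.18221136] [-0.09364922 -0.11903551 -1.68846695] [-0.01589229 -0.10677628  1.30527517] [-1.79998362e+02 -4.44086975e-02  1.78815426e+02]
```

View pics/b7.png

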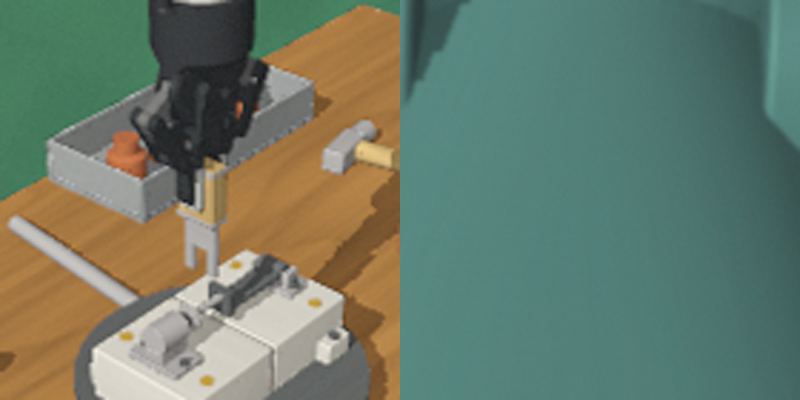

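```bash
cat > tip.py <<'E'
import sys
from h import *
k=sys.argv[1]
c=np.load(f"side{k}.npz");w=cloud(c);th=np.deg2rad(-1.3)
d=w[...,:2]-[.5571,.0402];x=d@[np.cos(th),np.sin(th)]*1000;y=d@[-np.sin(th),np.cos(th)]*1000;z=w[...,2]*1000
for lo in range(98,215,6):
    m=(abs(x)<30)&(y>5)&(y<38)&(z>lo)&(z<=lo+6)
    if m.sum()>2: print(lo,m.sum(),"x",np.percentile(x[m],[0,5,95,100]).round(1),"y",np.percentile(y[m],[0,50,100]).round(1))
E
python3 tip.py 7
```

```text
104 5 x [-1.9 -1.8 -0.2 -0.1] y [ 5.2 10.9 21.5]
110 21 x [-3.4 -3.3  3.   9.5] y [ 5.1 18.9 30.5]
116 6 x [-6.7 -5.7  3.1  3.3] y [ 5.  35.8 37.8]
146 9 x [-14.5 -14.2  13.8  14. ] y [21.5 26.  28.9]
152 18 x [-16.4 -16.2  13.9  14.8] y [24.6 27.2 29.8]
158 18 x [-16.4 -16.1  15.1  15.3] y [23.2 27.  28.3]
164 16 x [-15.6 -14.9  13.5  14.4] y [22.8 26.6 29.8]
170 25 x [-17.3 -16.1  14.8  16.5] y [22.9 27.2 30. ]
176 26 x [-16.7 -15.7  12.6  15.3] y [22.1 27.  29.8]
182 24 x [-17.  -15.8  13.7  15.5] y [24.3 27.1 29.2]
188 28 x [-17.5 -15.9  14.3  16.2] y [22.4 27.3 29.9]
194 11 x [-17.2 -16.8  11.5  17.8] y [19.6 29.  34.2]
200 39 x [-19.9 -19.2  12.4  18.1] y [18.4 33.3 36.8]
206 33 x [-18.8 -18.6  11.3  15.8] y [16.6 32.3 36.7]
212 22 x [-20.3 -19.7  -9.2  12. ] y [17.  32.  36.4]
```

The fork's centre (x≈-0.7 mm) lines up with the bar (x≈-0.3 mm) in the same view. Lowering it in two parts.

Request:
drive_tool([
  [[0, -0.11, 0.2, 0, 5], [0, 0, 0.2, 0, 5], [0, 0, 0.2, 0, 5], [0, 0, 0.15, 0, 5], [0, 0, 0.1, 0, 5], [0, 0, 0, 0, 5]],
])

```text
t: 10.83
tool_pos: [0.5568, 0.0614, 0.1475]
ee_rot: [180.0, -0.1, 178.7]
ft_force: [0.7, 0.0, -1.4]
finger_gap: 0.0174
```

Request:
drive_tool([
  [[0, 0, 0.1, 0, 5], [0, 0, 0.1, 0, 5], [0, 0, 0.1, 0, 5], [0, 0, 0.1, 0, 5], [0, 0, 0.07, 0, 5], [0, 0, 0, 0, 5]],
])

```text
t: 11.33
tool_pos: [0.557, 0.0614, 0.1292]
ee_rot: [180.0, -0.0, 178.7]
ft_force: [1.0, -0.1, -0.9]
finger_gap: 0.0174
```

```bash
python3 look.py 8; python3 tip.py 8
```

```text
11.3333 [0.55702178 0.06136359 0.1292269 ] [ 1.79999857e+02 -4.82584375e-02  1.78722032e+02] [ 1.01775219 -0.12497482 -0.94967612] 0.017413572807290587
98 8 x [-17.9 -17.1  -9.8  -9.7] y [ 5.4 22.5 25.9]
104 11 x [-16.5 -16.2   1.    9.8] y [19.9 22.5 37.4]
110 30 x [-16.3 -15.2  13.9  15.1] y [16.9 23.  37.1]
116 19 x [-14.8 -14.5  13.4  15.4] y [18.  23.  37.8]
122 33 x [-15.6 -14.9  15.1  15.8] y [17.6 22.8 37.4]
128 20 x [-15.8 -15.5  15.2  16. ] y [20.3 23.4 24.9]
134 27 x [-17.1 -15.6  12.1  14.4] y [18.2 23.7 25.7]
140 8 x [-16.9 -16.8  12.5  13.1] y [14.1 24.4 25.7]
146 29 x [-19.2 -18.   16.2  18.7] y [12.  29.1 32.4]
152 36 x [-19.6 -18.9  13.4  16.5] y [13.6 29.  31.8]
158 21 x [-18.6 -18.5   1.5   6.2] y [16.5 28.3 37.2]
164 25 x [-19.9 -18.9  -5.   -4.3] y [16.4 29.5 37.4]
170 20 x [-18.7 -18.6  -6.3  -6.2] y [15.4 29.2 37.3]
176 25 x [-19.7 -18.3  -7.8  -6. ] y [12.2 29.  37.3]
182 22 x [-20.  -19.   -6.6  -6.1] y [13.2 29.4 37. ]
188 33 x [-19.8 -19.2  -4.1  -3.2] y [ 7.9 27.6 37.9]
194 55 x [-18.7 -17.8   1.4   4.4] y [ 6.8 19.6 37.7]
200 17 x [-12.8 -11.6   4.9   5.2] y [ 5.9 11.  36.1]
206 27 x [-12.6 -12.2   2.5   8.6] y [ 5.4 10.3 37.7]
212 22 x [-13.8 -13.2   8.8   9.1] y [ 5.5 31.6 37.6]
```

View pics/b8.png

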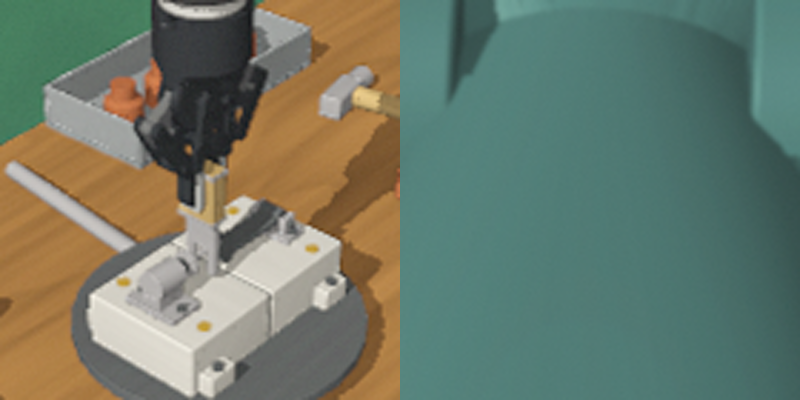

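Side crop: the fork straddles the bare bar at (205,255), just short of the collar at (185,265). Feeling towards +y.

Request:
drive_tool([
  [[0, 0.1, 0, 0, 5], [0, 0.1, 0, 0, 5], [0, 0.05, 0, 0, 5], [0, 0, 0, 0, 5], [0, 0, 0, 0, 5]],
])

```text
t: 11.85
tool_pos: [0.5576, 0.0716, 0.1299]
ee_rot: [-180.0, 0.0, 178.8]
ft_force: [-0.0, 0.2, -0.8]
finger_gap: 0.0174
```

Request:
drive_tool([
  [[0, 0.02, 0, 0, 5], [0, 0.02, 0, 0, 5], [0, 0.02, 0, 0, 5], [0, 0, 0, 0, 5]],
])

```text
t: 12.18
tool_pos: [0.5576, 0.0738, 0.1299]
ee_rot: [180.0, -0.0, 178.7]
ft_force: [-0.5, -0.4, -0.9]
finger_gap: 0.0174
```

Request:
drive_tool([
  [[0, 0.02, 0, 0, 5], [0, 0.02, 0, 0, 5], [0, 0, 0, 0, 5]],
])

```text
t: 12.43
tool_pos: [0.5576, 0.0751, 0.1299]
ee_rot: [-179.9, 0.0, 178.7]
ft_force: [-0.8, -2.3, -1.4]
finger_gap: 0.0174
```

Request:
drive_tool([
  [[0, 0.0125, 0, 0, 5], [0, 0, 0, 0, 5], [0, 0, 0, 0, 5]],
])

```text
t: 12.68
tool_pos: [0.5576, 0.0753, 0.1299]
ee_rot: [-179.9, -0.0, 178.7]
ft_force: [-1.2, -5.0, -0.7]
finger_gap: 0.0171
```

Request:
drive_tool([
  [[0, 0.02, 0, 0, 5], [0, 0, 0, 0, 5], [0, 0, 0, 0, 5]],
])

```text
t: 12.93
tool_pos: [0.5577, 0.0759, 0.1299]
ee_rot: [-179.9, -0.0, 178.7]
ft_force: [-0.3, -5.5, -1.0]
finger_gap: 0.017
```

Contact with the collar at TCP y≈75 mm, and it yields at about 5 N as described. Pressing slowly.

Request:
drive_tool([
  [[0, 0.0125, 0, 0, 5], [0, 0.0125, 0, 0, 5], [0, 0.0125, 0, 0, 5], [0, 0.0125, 0, 0, 5], [0, 0.0125, 0, 0, 5], [0, 0.0125, 0, 0, 5], [0, 0.0125, 0, 0, 5], [0, 0.0125, 0, 0, 5], [0, 0, 0, 0, 5]],
])

```text
t: 13.68
tool_pos: [0.5577, 0.0797, 0.1299]
ee_rot: [-179.9, -0.0, 178.7]
ft_force: [-0.1, -7.3, -0.9]
finger_gap: 0.0174
```

Request:
drive_tool([
  [[0, 0.0125, 0, 0, 5], [0, 0.0125, 0, 0, 5], [0, 0.0125, 0, 0, 5], [0, 0.0125, 0, 0, 5], [0, 0, 0, 0, 5]],
])

```text
t: 14.1
tool_pos: [0.5578, 0.0815, 0.1299]
ee_rot: [-179.9, -0.0, 178.7]
ft_force: [-0.5, -8.8, -1.4]
finger_gap: 0.0171
```

Request:
drive_tool([
  [[0, 0.01, 0, 0, 5], [0, 0.01, 0, 0, 5], [0, 0.0075, 0, 0, 5], [0, 0, 0, 0, 5], [0, 0, 0, 0, 5], [0, 0, 0, 0, 5]],
])

```text
t: 14.6
tool_pos: [0.5578, 0.0826, 0.1299]
ee_rot: [-179.9, -0.0, 178.7]
ft_force: [-0.8, -8.6, -0.9]
finger_gap: 0.0176
```

Request:
drive_tool([
  [[0, 0, 0, 0, 5], [0, 0, 0, 0, 5], [0, 0, 0, 0, 5], [0, 0, 0, 0, 5], [0, 0, 0, 0, 5], [0, 0, 0, 0, 5]],
])

```text
t: 15.1
tool_pos: [0.5578, 0.0826, 0.1299]
ee_rot: [-179.9, -0.0, 178.7]
ft_force: [-0.5, -8.4, -0.6]
finger_gap: 0.0172
```

```bash
python3 look.py 9
```

```text
15.1 [0.55783176 0.0826432  0.12986065] [-1.79867250e+02 -2.71590202e-03  1.78682853e+02] [-0.52081656 -8.43294426 -0.6023913 ] 0.017171362186176077
```

View pics/b9.png

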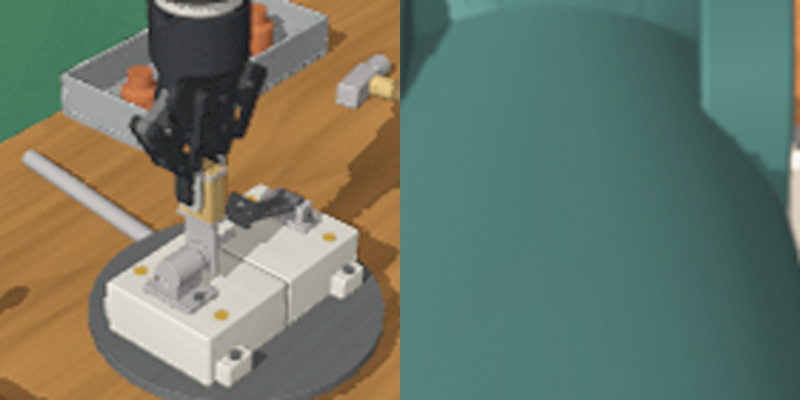

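The link looks raised at crop (245,205). I'll hold a little longer and then measure it.

Request:
drive_tool([
  [[0, 0, 0, 0, 5], [0, 0, 0, 0, 5], [0, 0, 0, 0, 5], [0, 0, 0, 0, 5], [0, 0, 0, 0, 5], [0, 0, 0, 0, 5], [0, 0, 0, 0, 5], [0, 0, 0, 0, 5]],
])

```text
t: 15.87
tool_pos: [0.5578, 0.0826, 0.1299]
ee_rot: [-179.9, -0.0, 178.7]
ft_force: [-0.5, -7.7, -1.6]
finger_gap: 0.0174
```

```bash
cat > link.py <<'E'
import sys
from h import *
k=sys.argv[1]
c=np.load(f"side{k}.npz");w=cloud(c);th=np.deg2rad(-1.3)
d=w[...,:2]-[.5571,.0402];x=d@[np.cos(th),np.sin(th)]*1000;y=d@[-np.sin(th),np.cos(th)]*1000;z=w[...,2]*1000
P=c["pixels"].astype(int);dark=P.max(-1)<110
for lo in range(-80,10,10):
    m=(abs(x)<13)&(y>lo)&(y<=lo+10)&(z>93)&(z<160)&dark
    if m.sum()>2: print(lo,m.sum(),np.percentile(z[m],[5,50,95]).round(0))
E
python3 look.py 10; python3 link.py 8;echo; python3 link.py 9;echo; python3 link.py 10
```

```text
15.8667 [0.55784808 0.08262894 0.12988242] [-1.79863634e+02 -3.45626513e-04  1.78686119e+02] [-0.50692585 -7.71732429 -1.56422321] 0.017419123488323477
-80 7 [105. 107. 110.]
-70 32 [102. 107. 112.]
-60 22 [103. 105. 106.]
-50 26 [103. 105. 107.]
-40 26 [101. 105. 106.]
-30 22 [102. 105. 106.]
-20 10 [101. 105. 107.]
-10 10 [101. 114. 121.]
0 33 [ 98. 109. 120.]

-80 10 [104. 109. 112.]
-70 20 [105. 108. 113.]
-60 15 [108. 110. 111.]
-50 18 [109. 112. 115.]
-40 16 [112. 116. 117.]
-30 12 [115. 119. 121.]
-20 12 [117. 122. 131.]
-10 69 [121. 131. 140.]
0 17 [119. 121. 127.]

-80 10 [107. 109. 112.]
-70 21 [106. 108. 111.]
-60 17 [105. 109. 112.]
-50 17 [109. 112. 115.]
-40 14 [112. 116. 117.]
-30 14 [115. 119. 121.]
-20 10 [120. 123. 132.]
-10 74 [121. 130. 141.]
0 16 [119. 122. 128.]
```

The link slope is 0.31 rad in both of the last two pictures, so it is fully up. Backing off gently so the bar follows the fork, then lifting clear.

Request:
drive_tool([
  [[0, -0.03, 0, 0, 5], [0, -0.03, 0, 0, 5], [0, -0.03, 0, 0, 5], [0, -0.03, 0, 0, 5], [0, -0.03, 0, 0, 5], [0, -0.03, 0, 0, 5], [0, -0.03, 0, 0, 5], [0, -0.04, 0, 0, 5], [0, -0.05, 0, 0, 5], [0, -0.05, 0, 0, 5]],
])

```text
t: 16.8
tool_pos: [0.5575, 0.0698, 0.1299]
ee_rot: [180.0, -0.0, 178.7]
ft_force: [0.1, -0.1, -0.7]
finger_gap: 0.0168
```

Request:
drive_tool([
  [[0, 0, -0.1, 0, 5], [0, 0, -0.3, 0, 5], [0, 0, -0.4, 0, 5], [0, 0, -0.4, 0, 5], [0, 0, -0.3, 0, 5], [0, 0, 0, -0.5, 5], [0, 0, 0, -0.8, 5], [0, 0, 0, -0.8, 5], [0, 0, 0, -0.62, 5], [0, 0, 0, 0, 5]],
])

```text
t: 17.63
tool_pos: [0.5575, 0.0699, 0.1902]
ee_rot: [180.0, 0.0, -167.5]
ft_force: [0.5, 1.4, -1.6]
finger_gap: 0.017
```

```bash
python3 look.py 11; python3 link.py 11; python3 - <<'E'
from rig import ctrl
from h import *
s=ctrl.state();print(s["tool_pos"],s["ee_rot"],s["ft_force"],to(s,[.4971,.2737,.189]))
E
```

```text
17.6333 [0.5575316  0.0698654  0.19020076] [ 1.79991415e+02  1.70893739e-02 -1.67526576e+02] [ 0.49357231  1.44559835 -1.56488049] 0.01697751231204234
-80 9 [107. 111. 113.]
-70 18 [106. 108. 112.]
-60 21 [105. 110. 112.]
-50 17 [110. 113. 115.]
-40 17 [112. 116. 119.]
-30 10 [117. 119. 121.]
-20 10 [119. 122. 125.]
-10 54 [118. 131. 140.]
0 3 [120. 121. 125.]
[0.55752029 0.06984634 0.19007173] [ 1.79994073e+02  1.00535283e-02 -1.67783704e+02] [-0.60383451 -0.42153149 -0.64526377] [0.39790755 5.30056332 0.02727182]
```

View pics/b11.png

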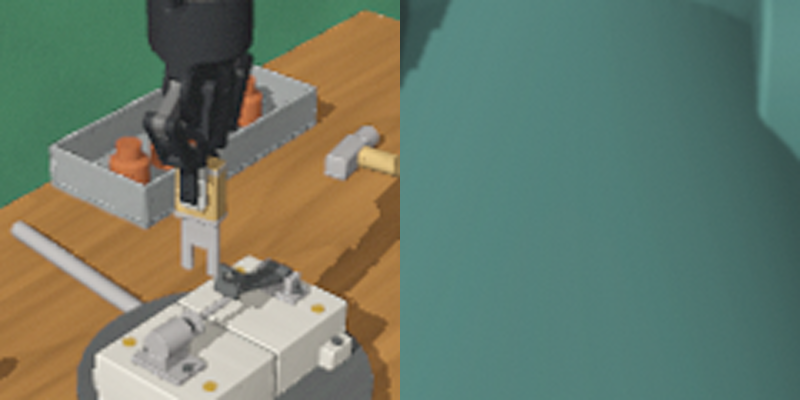

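The link stays up at crop (250,275), with the bar sprung back beneath it. Carrying the tool back to the rest.

Request:
drive_tool([
  [[0.03, 0.3, 0, 0, 5], [0.04, 0.55, 0, 0, 5], [0.04, 0.6, 0, 0, 5], [0.04, 0.6, 0, 0, 5], [0.04, 0.6, 0, 0, 5], [0.04, 0.6, 0, 0, 5], [0.04, 0.6, 0, 0, 5], [0.04, 0.6, 0, 0, 5], [0.04, 0.5, 0, 0, 5], [0.04, 0.35, 0, 0, 5]],
])

```text
t: 18.57
tool_pos: [0.4959, 0.2757, 0.1899]
ee_rot: [180.0, -0.0, -167.7]
ft_force: [0.4, -1.3, -1.1]
finger_gap: 0.0169
```

Request:
drive_tool([
  [[0, 0, 0.3, 0, 5], [0, 0, 0.5, 0, 5], [0, 0, 0.5, 0, 5], [0, 0, 0.3, 0, 5], [0, 0, 0.2, 0, 5], [0, 0, 0, 0, 5], [0, 0, 0, 0, 5]],
])

```text
t: 19.15
tool_pos: [0.4969, 0.2738, 0.1182]
ee_rot: [180.0, -0.0, -167.7]
ft_force: [0.7, 0.1, -1.0]
finger_gap: 0.0175
```

```bash
python3 look.py 12; python3 - <<'E'
from rig import ctrl
from h import *
s=ctrl.state();print(s["tool_pos"],s["ee_rot"],s["ft_force"],to(s,[.4971,.2737,.0391]))
a=np.deg2rad(12.3);c=np.load("side12.npz");w=cloud(c)
d=w[...,:2]-[.4979,.2745];x=d@[np.cos(a),np.sin(a)]*1000;y=d@[-np.sin(a),np.cos(a)]*1000;z=w[...,2]*1000
for lo in range(72,150,6):
    m=(abs(x)<30)&(abs(y)<14)&(z>lo)&(z<=lo+6)
    if m.any(): print(lo,m.sum(),"x",np.percentile(x[m],[0,5,95,100]).round(1),"y",np.percentile(y[m],[0,50,100]).round(1))
E
```

```text
19.15 [0.49689318 0.27379346 0.11823407] [ 1.79995835e+02 -2.35849637e-03 -1.67701568e+02] [ 0.69255954  0.12839586 -0.97785983] 0.017471858700508006
[0.49743574 0.27384733 0.11881731] [ 1.79988018e+02  7.39024743e-02 -1.67693839e+02] [ 0.13181793 -0.05710672 -1.16909519] [ 0.0115563  -0.00222653  1.99291902]
78 1 x [-12.4 -12.4 -12.4 -12.4] y [0.2 0.2 0.2]
84 15 x [-15.7 -15.5  13.1  13.1] y [-2.4  0.8  2.6]
90 23 x [-16.9 -16.7  13.6  14.5] y [-3.9  1.1  4.5]
96 23 x [-16.8 -16.6  13.7  15.7] y [-4.1  1.3  3. ]
102 18 x [-17.4 -16.3  13.8  13.8] y [-3.8  1.4  3.5]
108 31 x [-16.9 -15.9  11.8  13.8] y [-2.3  1.4  4. ]
114 30 x [-16.7 -15.7  12.3  13.4] y [-1.6  1.4  4. ]
120 30 x [-16.7 -15.   12.9  14.9] y [-0.5  1.1  3.8]
126 17 x [-17.9 -17.   10.2  13.7] y [-1.7  2.1  3.5]
132 15 x [-19.2 -19.2  14.4  17.1] y [-8.4  7.4  9.3]
138 49 x [-20.5 -19.3  14.2  15.9] y [-11.    8.    9.8]
144 27 x [-19.6 -19.5   9.1  16.5] y [-7.8  6.  12.7]
```

View pics/b12.png

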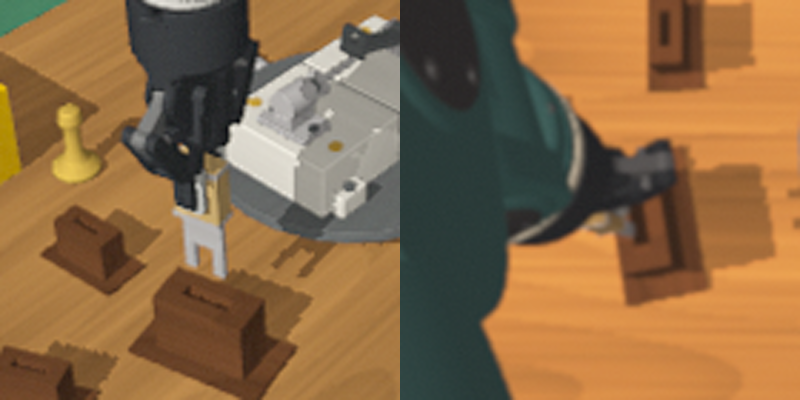

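The tool hangs over the mouth with the same offset as when it was drawn. Lowering in stages with an eye on the force.

Request:
drive_tool([
  [[0, 0, 0.3, 0, 5], [0, 0, 0.3, 0, 5], [0, 0, 0.1, 0, 5], [0, 0, 0.1, 0, 5], [0, 0, 0.1, 0, 5], [0, 0, 0, 0, 5]],
])

```text
t: 19.75
tool_pos: [0.4971, 0.2735, 0.0818]
ee_rot: [-180.0, -0.0, -167.7]
ft_force: [0.0, -0.3, -1.5]
finger_gap: 0.017
```

Request:
drive_tool([
  [[0, 0, 0.12, 0, 5], [0, 0, 0.12, 0, 5], [0, 0, 0.12, 0, 5], [0, 0, 0.12, 0, 5], [0, 0, 0, 0, 5]],
])

```text
t: 20.17
tool_pos: [0.4965, 0.2733, 0.0616]
ee_rot: [-180.0, -0.1, -167.7]
ft_force: [-0.3, 0.1, -2.3]
finger_gap: 0.0174
```

Request:
drive_tool([
  [[0, 0, 0.12, 0, 5], [0, 0, 0.12, 0, 5], [0, 0, 0.12, 0, 5], [0, 0, 0.08, 0, 5], [0, 0, 0.05, 0, 5], [0, 0, 0, 0, 5], [0, 0, 0, 0, 5]],
])

```text
t: 20.75
tool_pos: [0.497, 0.2735, 0.043]
ee_rot: [-180.0, -0.0, -167.7]
ft_force: [0.4, 1.0, -1.0]
finger_gap: 0.0173
```

Request:
drive_tool([
  [[0, 0, 0.04, 0, 5], [0, 0, 0.04, 0, 5], [0, 0, 0.03, 0, 5], [0, 0, 0, 0, 5], [0, 0, 0, 0, 5]],
])

```text
t: 21.17
tool_pos: [0.4972, 0.2736, 0.0391]
ee_rot: [180.0, 0.0, -167.7]
ft_force: [-1.8, -0.5, 5.2]
finger_gap: 0.0172
```

Seated: the force rises at the same height it had when gripped. Releasing and going straight up.

Request:
drive_tool([
  [[0, 0, 0, 0, 30], [0, 0, 0, 0, 50], [0, 0, 0, 0, 50], [0, 0, 0, 0, 50], [0, 0, 0, 0, 50]],
])

```text
t: 21.58
tool_pos: [0.497, 0.2736, 0.0386]
ee_rot: [180.0, -0.0, -167.7]
ft_force: [-0.2, -0.2, -0.3]
finger_gap: 0.0502
```

Request:
drive_tool([
  [[0, 0, -0.2, 0, 50], [0, 0, -0.4, 0, 50], [0, 0, -0.6, 0, 50], [0, 0, -0.6, 0, 50], [0, 0, -0.6, 0, 50], [0, 0, -0.6, 0, 50], [0, 0, -0.6, 0, 50], [0, 0, -0.4, 0, 50], [0, 0, -0.2, 0, 50]],
])

```text
t: 22.33
tool_pos: [0.4976, 0.2738, 0.2095]
ee_rot: [180.0, 0.2, -167.7]
ft_force: [-0.1, 0.6, -0.4]
finger_gap: 0.0501
```

Request:
drive_tool([
  [[0.3, -0.3, 0, 0, 50], [0.5, -0.5, 0, 0, 50], [0.6, -0.5, 0, 0, 50], [0.6, -0.5, 0, 0, 50], [0.6, -0.5, 0, 0, 50], [0.5, -0.5, 0, 0, 50], [0.3, -0.3, 0, 0, 50], [0, 0, 0, 0, 50], [0, 0, 0, 0, 50]],
])

```text
t: 23.08
tool_pos: [0.3904, 0.1229, 0.2068]
ee_rot: [180.0, 0.0, -167.8]
ft_force: [0.3, 1.6, -0.1]
finger_gap: 0.05
```

```bash
python3 - <<'E'
from rig import ctrl
from h import *
s=ctrl.state();print(s["t"],s["tool_pos"],s["ft_force"])
ims=[]
for n in("side","top"):
    c=ctrl.read_camera(n);np.savez(f"{n}13.npz",**c);w=cloud(c)
    for nm,r,lo,hi in(("handle",.04,.1,.125),("block",.06,.05,.061)):
        m=(np.hypot(w[...,0]-.497,w[...,1]-.2735)<r)&(w[...,2]>lo)&(w[...,2]<hi);print(n,nm,rect(w,m)[1:])
    u,v=map(int,proj(c,[.51,.2,.05]));u0=max(u-110,0);v0=max(v-110,0)
    ims.append(cv2.resize(c["pixels"][v0:v0+220,u0:u0+220,::-1],(400,400)))
cv2.imwrite("pics/b13.png",np.hstack(ims))
E
python3 link.py 13
```

```text
23.0833 [0.39038031 0.12293908 0.20683394] [ 0.27556206  1.60212689 -0.08061578]
side handle (152, ((496.9466247558594, 273.3031921386719), (37.343570709228516, 19.904481887817383), 10.691615104675293), array([495.67377351, 274.65139383]), np.float64(0.10519252497247761))
side block (360, ((497.55584716796875, 274.38201904296875), (76.5360336303711, 38.20655059814453), 13.177230834960938), array([491.83821882, 279.22862891]), np.float64(0.05578585095314082))
top handle (10, ((514.4251098632812, 273.022705078125), (1.947467565536499, 12.468457221984863), 11.422582626342773), array([514.81565869, 272.06727307]), np.float64(0.10644622007056757))
top block (111, ((527.212158203125, 278.9496154785156), (14.164952278137207, 35.29426574707031), 8.05700969696045), array([527.97440371, 277.06082384]), np.float64(0.056517760953062435))
-80 12 [106. 110. 111.]
-70 12 [105. 107. 109.]
-60 16 [105. 109. 112.]
-50 15 [110. 113. 115.]
-40 15 [111. 116. 118.]
-30 12 [117. 118. 121.]
-20 12 [117. 122. 134.]
-10 48 [120. 132. 141.]
0 5 [118. 120. 121.]
```

View pics/b13.png

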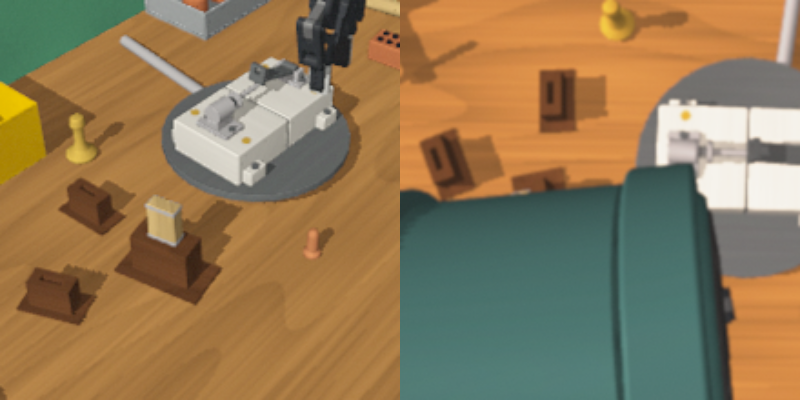

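The tool is home (handle top at 105 mm, as at the start), the link is up, and the arm is clear of everything. Handing in.

```bash
python3 -c "
from rig import ctrl
print(ctrl.job_done())"
```

```text
the job is handed in; nothing more can be done
None
```

I freed the link with the forked tool, stood the tool back in its rest, and handed the job in at about 23 s of the 58 s allowed.

- **Pushing the collar:** I felt the collar at TCP y≈75 mm and pushed it about 7.5 mm. The highest force I read was about 9 N, against the 16 N limit. I held it until the link was up, then eased back so the bar followed the fork.
- **Link:** It measured about 0.31 rad up while held, after I backed off, and again in the last picture.
- **Tool in its rest:** The handle top is at 105.2 mm, against 105.3 mm at the start and 106 mm nominal. It went in freely and took about 5 N at its old height. In the last side picture the arm touches nothing.

**Checks that disagreed or failed:**
- **Fingertip position:** In the images the fingertips sat about 35 mm behind the reported TCP at a 50 mm opening. I set the grasp height from the images instead.
- **Camera offset:** The two cameras differed by about 2 mm in y.
- **Final top view:** The arm hid the tool from above, so that last check rests on the side view alone.

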